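# Vent the air dryer, load the filter cassette and lock it

### The arm

A 6-joint arm with a two-finger parallel gripper is mounted at the origin on the work surface. World frame = base frame: x ahead of the robot, y to its left, z up, the work surface at z = 0. Lengths are in m, angles in degrees, forces in N, time in s.
With the tool pointing down it reaches from about 0.35 to 0.875 m from the base axis. Payload 4.2 kg.
Tool frame: the origin (TCP) lies at the very end of the fingers, on their centre line; the grasp point (between the pads) lies 19 mm behind it (r.grip_point_offset is the distance from the TCP to the grasp point, in m); z points along the fingers, y is the line along which they close (so a half turn about z gives the same grasp; the last joint's range is limited). The gripper opens to 87 mm and grips with 3 to 60 N. Pads are 19 mm wide; open, the fingers measure 117 mm over their backs; the gripper's body (75 mm by 190 mm) begins 51 mm behind the grasp point.
Start: joints at [79.676, 22.042, 0.453, 0, -68.411, -14.817], TCP at [0.265, 0.566, 0.223] pointing down, gripper open.
Joint ranges: [-179.83, 179.83], [-69.29, 118.12], [-61.27, 80.66], [-181.25, 117.63], [-171.15, -9.14], [-177.46, 177.46]. Speed limits (degrees/s): [159.86, 159.86, 180, 180, 180, 180].

### API

Orientations are given as a 3x3 rotation matrix whose columns are the frame's x, y, z axes.
In Python, from station import r, cams gives the robot as it stands. The module is installed in compiled form; this text tells all that it offers.
- The arm moves only by the shell command python3 -m handwheel 'ROWS'. ROWS is JSON, a list that holds one entry, the list of rows, each a list of 7 numbers: the turn, a rotation vector about the tool's x, y, z in units of 6 degrees (1.0 is 6 degrees), then the shift along the tool's x, y, z in m, then the finger opening in m, from 0 to 0.087. In form: [[[ax, ay, az, x, y, z, jaw], ...]]. A call has 1 to 12 rows; each row shifts and turns the commanded pose from where the row before left it, along the tool's axes as they then stand; what a row does not reach is not made up. A row lasts 1/10 s, in which the tool goes at most 50 mm and 8.59 degrees, less where a joint would pass 70% of its speed; a pose out of reach is approached as far as the arm can. A call with a gripper value outside its range is refused whole. The fingers move at their own pace and stop on an object; the grip force is fixed at half the most. Time passes only in rows, so rows that do not move let the fingers close. It gives the time, the measured TCP pose, the force, the opening and the grip force at its end, in the units of the state.
- r.sense(): the state, without advancing time (a new reading comes with each control period).
- cams.capture(name): name is "scene" or "top" or "wrist"; returns the picture (384x512x3 uint8, red, green, blue); there is no depth.
- cams.get_calibration(name): a dict with "camera_matrix" (3x3 intrinsics, pixels), "k1" (the pictures are not rectified: a ray, as slopes to the right and down, at radius r is drawn at 1 + k1 r^2 times it, then the intrinsics apply), "rvec" (rotation vector, rad) and "tvec" (3), from world to camera coordinates, as OpenCV has them; the wrist camera has in their place "T_tool_cam" (4x4, takes a point from camera to tool coordinates, whose origin is the TCP and whose axes are the flange's). Camera axes: x right, y down, z forward; pixel columns grow to the right and rows downward; lengths in m; the calibration is good to about 2 mm. A picture is of the moment at which its call begins: read the wrist's pose just before it. get_calibration takes no time and is no camera call.
- r.finish_job(): hands the job in; it is judged then, once.
The state is a dict: "time_s": time; "joints": joint angles; "joint_velocities": joint speeds; "effort": joint torques, N m; "tcp_pos": TCP position; "ee_rot": TCP orientation; "wrist_force": force on the tool from outside, world axes, zero at the start; "moment": the same for the moment, N m; "gripper_width": opening from 0.0 (shut) to 1.0 (fully open); "gripper_force": force on a finger pad.
Only numpy, scipy, OpenCV 4.12 (cv2) and the standard library are available. Lean on these libraries where they do the work, as an engineer would, in place of code of your own. Each camera call takes 0.05 s, during which the arm holds its last target. There are 200 camera calls.

### The job

Get the fossil bench's air dryer ready: first throw the yellow flip-top tab right back and unscrew the red vent cap under it as far as it will go, leaving both open. Then push every filter panel that is on the cassette's deck forward over the yellow lip, without lifting it off the cassette, so that it drops flat into the pocket beyond; after that knock the red-headed locking pin fully down with the mallet, never with the hand, and lay the mallet back down on its black mat. Leave the bottle, fossil and bowl alone.

Things in the scene. Friction and masses are not known exactly. Their poses are not given: they have to be found in the camera images.
- pot: Air dryer, fixed: blue upright cylinder 86 mm across, on a 100 mm foot. Origin: centre of its underside on the bench; z up, the cap's axis; +x points to the hinge post (16 mm wide, x = 44 to 54 mm, 152 mm high), -x to the tongue of the shut tab. The shoulder around the cap is 90 mm above the bench.
- tab (a joint): Yellow flip-top tab over the cap: hinge angle in rad, 0 = shut (lying level over the cap), 2.9 = thrown right back at its stop. A stiff hinge (about 0.1 N m) holds it wherever it is left. It is a 50 mm disc, 6 mm thick, covering the cap, with a tongue 14 mm wide and 8 mm thick that sticks out 50 mm beyond the disc, away from the hinge.
- tab_grip (a point): Point on the tab's tongue, mid-thickness, 16 mm from the free end: where to pinch it across its 14 mm width. It is 106 mm from the hinge line; moves with the tab. Its x axis points from here to the hinge along the tongue, its y axis lies along the hinge.
- tab_hinge (a point): Point on the tab's hinge line, fixed to the pot, 154 mm above the bench. The hinge line runs along this point's y axis; the tab opens by swinging up and over towards this point's +x. Closed, the tongue point lies 106 mm to -x and 6 mm above this point.
- cap (a joint): Red vent cap: angle in rad turned anticlockwise seen from above, 0 = screwed fully down, 5.6 = fully unscrewed, against its stop. The cap is captive: it rises 1.5 mm per rad on its thread and stays on it. Turning takes about 0.1 N m, and it stays where it is left. It needs several grasps.
- cap_grip (a point): Centre of the red ribbed cap, half-way up: a cylinder 40 mm in diameter and 30 mm tall, on the pot's axis, hidden under the tab until that is opened. 132 mm above the bench when screwed down.
- cassette: Filter cassette, fixed: grey and aluminium block 226 mm wide (y). Origin: centre of its underside on the bench; x points away from the robot, from deck to pockets; z up. Deck: x = -115 to -16 mm, 30 mm high. Pockets beyond the lip: x = 10 to 102, floor 14 mm high; end wall x = 102 to 114, 42 mm high. A 44 mm square block, 50 mm high, at x = 20, y = -137 mm carries the locking pin.
- lip (a point): Middle of the crest of the cassette's yellow raised lip, 34 mm above the bench, at x = 7, y = 0 mm of the cassette, axes as the cassette's. The lip runs along y; it ramps up from x = -23 mm to its crest at -3 to +3 mm here. Four guide rails along x, 10 mm wide and 34 mm high, centred at y = -108, -36, 36 and 108 mm, make three lanes 62 mm wide at y = 72, 0 and -72, each with its pocket.
- pin (a joint): Red-headed sprung locking pin, how far it is driven down, in m: 0 = up, 0.014 = fully down. Spring and friction resist with 4 to 6 N; it stays where it is driven.
- pin_top (a point): Centre of the top face of the pin's red head (22 mm across), 72 mm above the bench when up, 58 mm when fully down; moves with the pin.
- mallet_grip (a point): Point on the mallet's wooden handle's axis, 64 mm behind the centre of the head (29 mm behind the head's rear face): a good place to grip the handle across. Handle 22 mm square, 120 mm long. x points along the handle to the head. Lying down, it is 28 mm above what the mallet lies on.
- mallet_head (a point): Centre of the mallet's white square-sided head, 70 mm long (along the handle, x) and 56 by 56 mm across; any of the four long sides may strike. The whole mallet weighs about 270 g, balances inside the head about 18 mm from this point towards the handle, and lies on a side of its head with the handle level and clear of the bench.
- mallet: The same mallet; origin at the centre of the head's underside as it first lies.
- mat: Black rubber mat, fixed, 260 (x) by 160 (y) by 4 mm: the mallet's place. Origin: centre of its underside; z up.
- glue: Bystander: amber bottle, 56 mm across, 130 mm tall, standing; origin: centre of its underside. Leave alone.
- ammonite: Bystander: reddish-brown round fossil, 104 mm across, 28 mm tall; origin: centre of its underside. Leave alone.
- dish: Bystander: white bowl, 90 mm across, 30 mm tall; origin: centre of its underside. Leave alone.
- panel_a_center (a point): Centre of the filter panel that starts in the cassette's left (+y) lane: flat aluminium plate with a copper-coloured face, 70 (x) by 56 (y) by 12 mm, about 120 g, slippery (friction about 0.3). It lies flat on the deck with its centre 36 mm above the bench; seated flat in its pocket, 20 mm. Absent in some starts (then None).
- panel_b_center (a point): Centre of the filter panel that starts in the cassette's middle lane: flat aluminium plate with a copper-coloured face, 70 (x) by 56 (y) by 12 mm, about 120 g, slippery (friction about 0.3). It lies flat on the deck with its centre 36 mm above the bench; seated flat in its pocket, 20 mm. Absent in some starts (then None).
- panel_c_center (a point): Centre of the filter panel that starts in the cassette's right (-y) lane: flat aluminium plate with a copper-coloured face, 70 (x) by 56 (y) by 12 mm, about 120 g, slippery (friction about 0.3). It lies flat on the deck with its centre 36 mm above the bench; seated flat in its pocket, 20 mm. Absent in some starts (then None).
There are look-alikes about, which are no part of the job. Of the things that look like the pot, the larger one is meant. Leave any green look-alike of the mallet alone.

How it is judged (in metres and radians):
On the way, in this order (a step that is already met when the one before it is completed fails the run):
1. the tab is thrown back (hinge above 2.4 rad) (value of joint tab above 2.4 rad), for 0.2 s.
2. the cap is unscrewed (above 5.2 rad) (value of joint cap above 5.2 rad), for 0.2 s.
3. every panel present lies flat in its pocket (z of each of panel_a_center, panel_b_center, panel_c_center in the frame of cassette below 0.025 m and x of panel_a_center in the frame of cassette between 0.035 and 0.08 m and angle between each of panel_a_center, panel_b_center, panel_c_center's own z axis and vertical below 0.15 rad and x of panel_b_center in the frame of cassette between 0.035 and 0.08 m and x of panel_c_center in the frame of cassette between 0.035 and 0.08 m), for 0.2 s.
4. the pin is driven down (more than 11.5 mm) (value of joint pin above 0.0115 m), for 0.1 s.
At the end, for the whole second after the job is handed in: Tab beyond 2.4 rad, cap beyond 5.2 rad, every panel present flat in its pocket (centre under 25 mm above the bench, tilt under 0.15 rad), pin down over 11.5 mm, mallet lying still with head centre and grip point over the mat, under 45 mm high (all of step 3 and value of joint tab above 2.4 rad and value of joint cap above 5.2 rad and value of joint pin above 0.0115 m and x of mallet_head in the frame of mat between -0.13 and 0.13 m and y of mallet_head in the frame of mat between -0.08 and 0.08 m and z of each of mallet_head, mallet_grip in the frame of mat below 0.045 m and x of mallet_grip in the frame of mat between -0.13 and 0.13 m and y of mallet_grip in the frame of mat between -0.08 and 0.08 m and linear speed of mallet below 0.03 m/s); the robot touches nothing.
It fails at once if the pin is pressed with the hand instead of the mallet (contact force between any of the fingers, the arm and pin above 1 N).
It fails at once if a panel is lifted off the cassette (z of any of panel_a_center, panel_b_center, panel_c_center in the frame of cassette above 0.08 m).
It fails at once if a bystander is shoved or tipped (distance of any of glue, ammonite, dish from where it was at the start of the episode above 0.03 m).
Of panel_a, panel_b, panel_c only 2 to 3 are there at a start; the rules pass over those that are not, and their reading is None.
At some moment in a run one of mallet may be knocked a few centimetres aside while the robot is not near it.
Once in a run the grip may slacken for a moment while it holds something.
It also fails if it takes over 176 s, if anything falls off the work surface, if the arm or the gripper's body presses on something with over 40 N, if the wrist force passes 120 N, or if a joint passes its speed limit or range.

## Working session

There is one attempt and no reset: what is moved stays moved. The work goes in short steps, Python scripts to look and compute and a shell command to move; the robot and the scene stay as the last step left them, time stands still between calls to the robot, and variables do not carry over. Pictures are saved under pics/ and viewed, at most 14 in all, crops included, and the job is handed in when it is done.

```bash
mkdir -p pics; cat > h.py <<'E'
import numpy as np, cv2
from station import r, cams
def cap(name,fn,crop=None,size=(800,600)):
    s=r.sense(); im=cams.capture(name)
    np.savez('pics/'+fn+'.npz',im=im,p=s['tcp_pos'],R=np.array(s['ee_rot']))
    save(name,fn,crop,size); return im
def save(name,fn,crop=None,size=(800,600),out=None):
    im=np.load('pics/'+fn+'.npz')['im']
    if crop: im=im[crop[1]:crop[3],crop[0]:crop[2]]
    cv2.imwrite('pics/'+(out or fn)+'.png',cv2.resize(im[:,:,::-1],size,interpolation=cv2.INTER_CUBIC))
def cal(name,fn=None):
    c=cams.get_calibration(name);K=np.array(c['camera_matrix'],float)
    if name=='wrist':
        d=np.load('pics/'+fn+'.npz');T=np.eye(4);T[:3,:3]=d['R'];T[:3,3]=d['p']
        W=T@np.array(c['T_tool_cam']);R=W[:3,:3].T;t=-R@W[:3,3]
    else:
        R=cv2.Rodrigues(np.array(c['rvec'],float))[0];t=np.array(c['tvec'],float).ravel()
    return K,c['k1'],R,t
def ray(name,px,fn=None):
    K,k,R,t=cal(name,fn)
    u=cv2.undistortPoints(np.array([[px]],float),K,np.array([k,0,0,0.]))[0,0]
    return -R.T@t,R.T@np.array([u[0],u[1],1])
def atz(name,px,z,fn=None):
    o,d=ray(name,px,fn);return o+d*(z-o[2])/d[2]
def proj(name,P,fn=None):
    K,k,R,t=cal(name,fn);return cv2.projectPoints(np.array(P,float).reshape(-1,1,3),cv2.Rodrigues(R)[0],t,K,np.array([k,0,0,0.]))[0].reshape(-1,2)
E
python3 - <<'E'
from h import *
import os
np.set_printoptions(precision=3,suppress=True)
cap('top','top0');cap('scene','scene0')
s=r.sense();print(s)
for n in('top','scene'):
    K,k,R,t=cal(n);print(n,K,k,-R.T@t)
print(cams.get_calibration('wrist'))
E
```

```text
{'time_s': 0.1, 'joints': array([ 79.675,  22.086,   0.388,  -0.025, -68.409, -14.817]), 'joint_velocities': array([ 0.005,  0.033,  0.152,  0.068, -0.102, -0.053]), 'effort': array([ -0.   , -39.169,  18.794,   4.232,   0.013,  -0.   ]), 'tcp_pos': array([0.265, 0.565, 0.222]), 'ee_rot': array([[ 0.905, -0.425, -0.001],
       [-0.425, -0.905, -0.002],
       [ 0.   ,  0.002, -1.   ]]), 'wrist_force': array([ 0.338,  0.783, -0.428]), 'moment': array([ 0.02 , -0.022, -0.01 ]), 'gripper_force': 0.0, 'gripper_width': 1.0035850760676435}
top [[452.561   0.    251.11 ]
 [  0.    452.561 195.725]
 [  0.      0.      1.   ]] -0.04838111977136846 [ 0.332 -0.016  1.268]
scene [[495.714   0.    264.942]
 [  0.    495.714 188.107]
 [  0.      0.      1.   ]] -0.0024941554449948306 [ 1.482 -0.544  1.04 ]
{'camera_matrix': array([[306.6  ,   0.   , 254.975],
       [  0.   , 306.6  , 190.193],
       [  0.   ,   0.   ,   1.   ]]), 'k1': -0.040794231182536125, 'T_tool_cam': array([[ 0.   , -0.963, -0.269,  0.075],
       [ 1.   ,  0.   , -0.001, -0.   ],
       [ 0.001, -0.269,  0.963, -0.164],
       [ 0.   ,  0.   ,  0.   ,  1.   ]])}
```

View pics/top0.png

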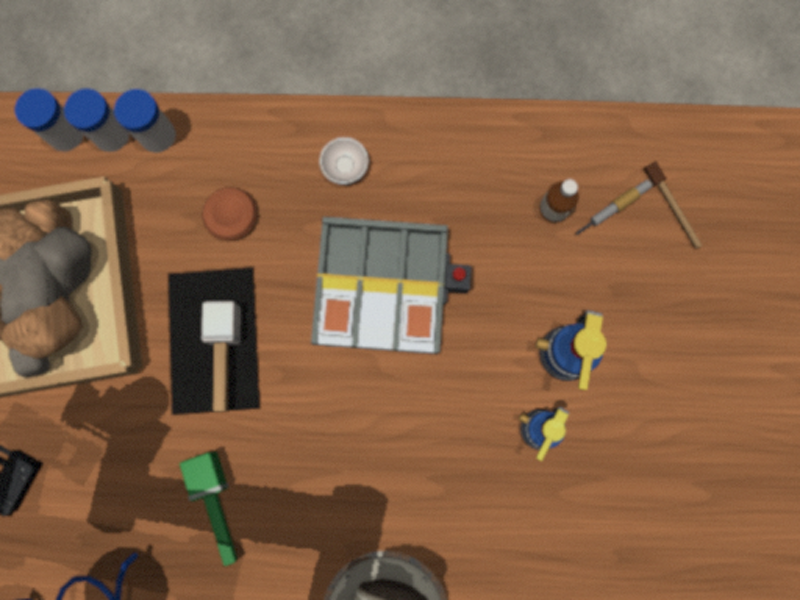

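View pics/scene0.png

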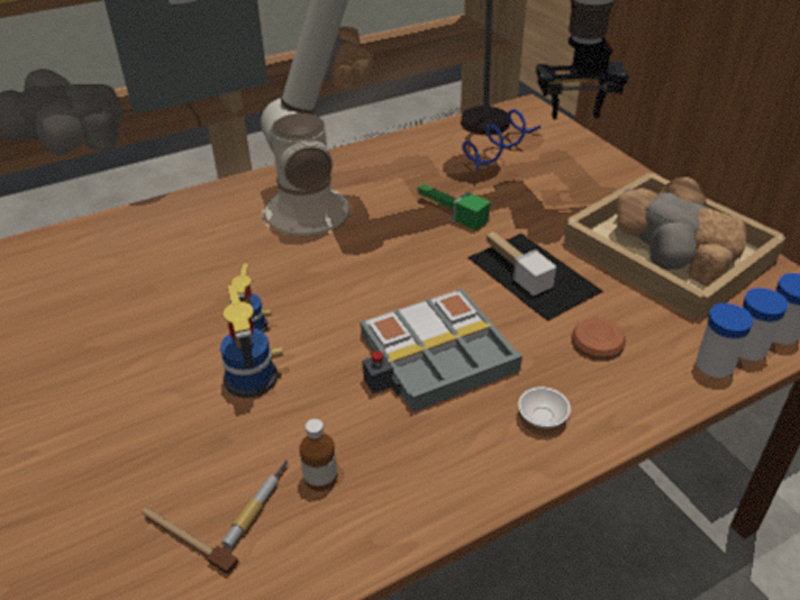

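Top view: the larger pot (575,350) is the one wanted; its smaller look-alike is at (545,430). The white mallet on the mat is at (220,320), with the green look-alike at (207,475) and a hammer at (655,175). Panels are at (338,317) in lane a and (419,322) in lane c; the middle lane is empty. The pin is at (459,274). I'll check the pot and cassette in a close crop.

```bash
python3 - <<'E'
from h import *
im=np.load('pics/top0.npz')['im'][:,:,::-1]
a=im[185:265,325:405];b=im[130:230,195:310]
a=cv2.resize(a,(400,400),interpolation=cv2.INTER_CUBIC);b=cv2.resize(b,(400,348),interpolation=cv2.INTER_CUBIC)
o=np.zeros((400,800,3),np.uint8);o[:,:400]=a;o[:348,400:]=b
cv2.imwrite('pics/crop1.png',o)
E
```

```text
(no output)
```

View pics/crop1.png

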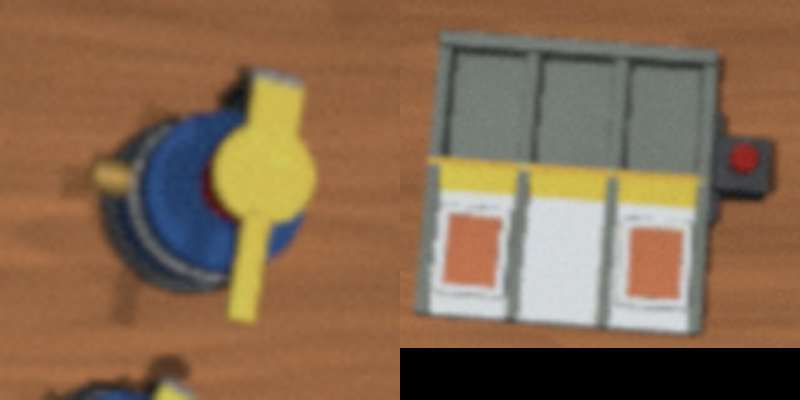

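```bash
python3 - <<'E'
from h import *
np.set_printoptions(precision=4,suppress=True)
A=lambda u,v,z:atz('top',(325+u/5-.4,185+v/5-.4),z)
B=lambda u,v,z:atz('top',(195+(u-400)/3.478-.36,130+v/3.478-.36),z)
d=A(264,173,.163);e=A(242,320,.164);h=A(277,78,.164);print('disc',d,'end',e,'hinge end',h)
v=(d-e);print('dir deg',np.degrees(np.arctan2(v[1],v[0])),np.linalg.norm(v[:2]), 'grip est',d-v/np.linalg.norm(v[:2])*.059)
print('cass corners',B(443,35,.042),B(717,52,.042),B(697,332,.034),B(417,312,.034))
print('lip ends',B(428,159,.034),B(698,176,.034))
print('panels',B(472,250,.042),B(656,263,.042),'pin',B(744,158,.072))
T=lambda u,v,z:atz('top',(u/1.5625-.3,v/1.5625-.3),z)
print('mallet head',T(221,322,.06),T(203,304,.06),T(240,303,.06),T(221,408,.043),'matcorners',T(168,275,.004),T(252,268,.004),T(258,408,.004),T(173,414,.004))
print('glue',T(570,187,.13),'dish',T(344,161,.03),'amm',T(229,213,.028),'smallpot tab',T(553,431,.13))
print('scene tab checks',proj('scene',[d,e])*1.5625)
E
```

```text
disc [ 0.4618 -0.3136  0.163 ] end [ 0.3895 -0.3013  0.164 ] hinge end [ 0.5091 -0.3207  0.164 ]
dir deg -9.623142812235553 0.0732775634775369 grip est [ 0.4036 -0.3037  0.1638]
cass corners [0.6889 0.1277 0.042 ] [ 0.6798 -0.0935  0.042 ] [ 0.4544 -0.0813  0.034 ] [0.4647 0.1397 0.034 ]
lip ends [0.5881 0.1363 0.034 ] [ 0.5793 -0.0802  0.034 ]
panels [0.514  0.0974 0.042 ] [ 0.5072 -0.0478  0.042 ] pin [ 0.5868 -0.1136  0.072 ]
mallet head [0.4947 0.2967 0.06  ] [0.5256 0.3303 0.06  ] [0.5289 0.2655 0.06  ] [0.3474 0.2916 0.043 ] matcorners [0.587  0.4152 0.004 ] [0.6036 0.2604 0.004 ] [0.3497 0.2352 0.004 ] [0.3347 0.387  0.004 ]
glue [ 0.7285 -0.294   0.13  ] dish [0.8033 0.0968 0.03  ] amm [0.7002 0.3036 0.028 ] smallpot tab [ 0.3236 -0.2609  0.13  ]
scene tab checks [[237.4161 312.2595]
 [230.0109 286.4171]]
```

```bash
cat >> h.py <<'E'
from scipy.spatial.transform import Rotation as Ro
def Rdown(A,tilt=0):
    """tool down, x axis at azimuth A deg, then turned by tilt deg about tool y"""
    a=np.radians(A);x=np.array([np.cos(a),np.sin(a),0]);z=np.array([0,0,-1.])
    return np.stack([x,np.cross(z,x),z],1)@Ro.from_euler('y',tilt,degrees=True).as_matrix()
def plan(wps,p=None,R=None,step=.045,rot=8.2):
    """wps: (tcp,R,jaw[,nsteps]); print the shifts/turns, 12 a line"""
    s=r.sense();p=np.array(s['tcp_pos']) if p is None else np.array(p);R=np.array(s['ee_rot']) if R is None else R
    rows=[]
    for w in wps:
        q,Q,j=np.array(w[0],float),w[1],w[2]
        v=Ro.from_matrix(R.T@Q).as_rotvec(degrees=True)
        n=max(1,int(np.ceil(max(np.linalg.norm(q-p)/step,np.linalg.norm(v)/rot))))
        if len(w)>3:n=w[3]
        p0,R0=p,R
        for i in range(1,n+1):
            q_=p0+(q-p0)*i/n;Q_=R0@Ro.from_rotvec(v*i/n,degrees=True).as_matrix()
            dv=Ro.from_matrix(R.T@Q_).as_rotvec(degrees=True)/6;dx=R.T@(q_-p)
            # the row's shift is along the axes before its turn
            row=[round(float(a),2) for a in dv]+[round(float(a),4) for a in dx]+[j]
            rows.append(row)
            p=p+R@np.array(row[3:6]);R=R@Ro.from_rotvec(np.array(row[:3])*6,degrees=True).as_matrix()
    for i in range(0,len(rows),12):print(str([rows[i:i+12]]).replace(' ','').replace('0.0,','0,').replace('-0,','0,'))
def st():
    s=r.sense();R=np.array(s['ee_rot']);print(round(s['time_s'],2),'tcp',np.round(s['tcp_pos'],4),'A',round(np.degrees(np.arctan2(R[1,0],R[0,0])),2),'z',np.round(R[:,2],3),'F',np.round(s['wrist_force'],1),'M',np.round(s['moment'],2),'w',round(s['gripper_width']*.087,4),'gf',round(float(s['gripper_force']),1),'q',np.round(s['joints'],0))
E
python3 - <<'E'
from h import *
R=Rdown(170.7)
m=Rdown(-25.2-82)
plan([([.33,.45,.28],m,.087),([.42,.25,.28],R,.045),([.42,-.1,.28],R,.045),([.40,-.303,.25],R,.045)],p=[.265,.566,.223])
E
```

```text
[[[0,0,1.24,0.0098,0.007,-0.0052,0.087],[0,0,1.25,0.0107,0.0058,-0.0051,0.087],[0,0,1.24,0.0113,0.0042,-0.0052,0.087],[0,-0.01,1.24,0.0118,0.0028,-0.0052,0.087],[0.01,0,1.25,0.012,0.0012,-0.0051,0.087],[0,0,1.24,0.0121,-0.0003,-0.0052,0.087],[0,0,1.24,0.0119,-0.002,-0.0052,0.087],[0,0,1.25,0.0116,-0.0034,-0.0052,0.087],[0,0,1.24,0.011,-0.005,-0.0052,0.087],[0,0,1.24,0.0103,-0.0063,-0.0052,0.087],[0,0,1.24,0.0094,-0.0076,-0.0051,0.087],[0,0,1.24,0.015,-0.0132,0,0.045]]]
[[[0,0,1.25,0.0131,-0.015,0,0.045],[0,0,1.24,0.011,-0.0166,0,0.045],[0,0,1.25,0.0089,-0.0179,0,0.045],[0,0,1.24,0.0064,-0.0189,0,0.045],[0,0,1.25,0.0039,-0.0195,0,0.045],[0,0,1.24,0.0013,-0.0199,0,0.045],[0,0,1.24,-0.0013,-0.0199,0,0.045],[0,0,1.25,-0.0038,-0.0196,0,0.045],[0,0,1.24,-0.0064,-0.0189,0,0.045],[0,0,1.25,-0.0087,-0.0179,0,0.045],[0,0,0,-0.0071,-0.0432,0,0.045],[0,0,0,-0.0071,-0.0431,0,0.045]]]
[[[0,0,0,-0.007,-0.0432,0.0001,0.045],[0,0,0,-0.0071,-0.0432,0,0.045],[0,0,0,-0.0071,-0.0432,0,0.045],[0,0,0,-0.0071,-0.0431,0,0.045],[0,0,0,-0.0071,-0.0432,0,0.045],[0,0,0,-0.0071,-0.0432,0,0.045],[0,0,0,-0.0026,-0.0407,0.006,0.045],[0,0,0,-0.0026,-0.0407,0.0061,0.045],[0,0,0,-0.0026,-0.0407,0.006,0.045],[0,0,0,-0.0027,-0.0407,0.006,0.045],[0,0,0,-0.0026,-0.0407,0.006,0.045]]]
```

```bash
python3 -m handwheel '[[[0,0,1.24,0.01,0.007,-0.005,0.087],[0,0,1.24,0.011,0.006,-0.005,0.087],[0,0,1.24,0.011,0.004,-0.005,0.087],[0,0,1.24,0.012,0.003,-0.005,0.087],[0,0,1.24,0.012,0.001,-0.005,0.087],[0,0,1.24,0.012,0,-0.005,0.087],[0,0,1.24,0.012,-0.002,-0.005,0.087],[0,0,1.24,0.012,-0.003,-0.005,0.087],[0,0,1.24,0.011,-0.005,-0.005,0.087],[0,0,1.24,0.01,-0.006,-0.005,0.087],[0,0,1.24,0.009,-0.008,-0.005,0.087],[0,0,1.24,0.015,-0.013,0,0.045]]]' >/dev/null
python3 -m handwheel '[[[0,0,1.25,0.013,-0.015,0,0.045],[0,0,1.25,0.011,-0.017,0,0.045],[0,0,1.25,0.009,-0.018,0,0.045],[0,0,1.25,0.006,-0.019,0,0.045],[0,0,1.25,0.004,-0.02,0,0.045],[0,0,1.25,0.001,-0.02,0,0.045],[0,0,1.25,-0.001,-0.02,0,0.045],[0,0,1.25,-0.004,-0.02,0,0.045],[0,0,1.25,-0.006,-0.019,0,0.045],[0,0,1.25,-0.009,-0.018,0,0.045],[0,0,0,-0.007,-0.043,0,0.045],[0,0,0,-0.007,-0.043,0,0.045]]]' >/dev/null
python3 -m handwheel '[[[0,0,0,-0.007,-0.043,0,0.045],[0,0,0,-0.007,-0.043,0,0.045],[0,0,0,-0.007,-0.043,0,0.045],[0,0,0,-0.007,-0.043,0,0.045],[0,0,0,-0.007,-0.043,0,0.045],[0,0,0,-0.007,-0.043,0,0.045],[0,0,0,-0.003,-0.04,0.006,0.045],[0,0,0,-0.003,-0.04,0.006,0.045],[0,0,0,-0.003,-0.04,0.006,0.045],[0,0,0,-0.003,-0.04,0.006,0.045],[0,0,0,-0.003,-0.04,0.006,0.045],[0,0,0,0,0,0,0.045]]]'
python3 -c "
from h import *
st();cap('wrist','w1')"
```

```text
time_s: 3.7
tcp_pos: [0.4016, -0.3028, 0.2457]
ee_rot: [[-0.986, 0.169, -0.003], [0.169, 0.986, 0.001], [0.003, 0.0, -1.0]]
wrist_force: [-0.5, 0.8, 0.1]
gripper_width: 0.517
gripper_force: 0.0
3.7 tcp [ 0.4016 -0.3028  0.2457] A 170.26 z [-0.003  0.001 -1.   ] F [-0.5  0.8  0.1] M [ 0.03 -0.13  0.01] w 0.045 gf 0.0 q [-18.   9. -14.   0. -67. -81.]
```

View pics/w1.png

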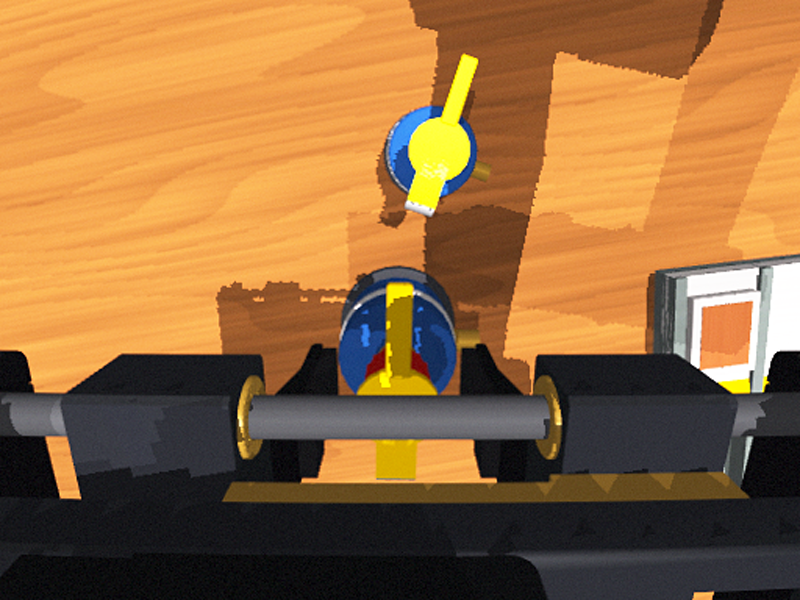

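The wrist view shows the tongue centred between the fingers, its end at (400,285); the smaller pot is behind it at (437,150). I'll measure the end, then plan the tilt, pinch and swing.

```bash
python3 - <<'E'
from h import *
np.set_printoptions(precision=4,suppress=True)
W=lambda u,v,z:atz('wrist',(u/1.5625-.2,v/1.5625-.2),z,'w1')
e=W(400,284,.164);print(e,W(389,284,.164),W(411,284,.164),W(396,350,.164))
d=np.array([.987,-.1616,0]); c=np.array([.4618,-.3136,0]); hz=c+.047*d;hz[2]=.154
hz2=e+.122*d;print(hz,hz2)
h=hz*.5+hz2*.5;h[2]=.154;np.save('hinge.npy',h)
A=170.7
def g(th,tilt):
    # grip point at hinge angle th
    v=np.array([-.106,.006]);t=np.radians(th);x=v[0]*np.cos(t)+v[1]*np.sin(t);z=-v[0]*np.sin(t)+v[1]*np.cos(t)
    R=Rdown(A,tilt);return h+d*x+np.array([0,0,z])+R[:,2]*.019,R
print(g(0,-30)[0])
p,R=g(0,-30);plan([(p+[0,0,.05],R,.045),(p,R,.03)])
print('arc')
w=[(*g(th,-30+th*60/166),.0,1) for th in range(10,171,10)]
plan(w,p,R)
E
```

```text
[ 0.3902 -0.3001  0.164 ] [ 0.3893 -0.3058  0.164 ] [ 0.3912 -0.2944  0.164 ] [ 0.4266 -0.3085  0.164 ]
[ 0.5082 -0.3212  0.154 ] [ 0.5107 -0.3198  0.164 ]
[ 0.4142 -0.3049  0.1435]
[[[0,-1.26,-0.02,-0.0032,-0.0004,0.0131,0.045],[0,-1.25,-0.01,-0.0015,-0.0004,0.0135,0.045],[-0.01,-1.26,-0.02,0.0003,-0.0004,0.0135,0.045],[0,-1.26,-0.01,0.0021,-0.0004,0.0134,0.045],[0,0,0,0.0125,0,0.0217,0.03],[0,0,0,0.0125,0,0.0216,0.03]]]
arc
[[[0,0.6,0,-0.0103,0,-0.0146,0.0],[0,0.6,0,-0.0118,0,-0.0132,0.0],[0,0.61,0,-0.0132,0,-0.0116,0.0],[0,0.6,0,-0.0143,0,-0.0101,0.0],[0,0.6,0,-0.0155,0,-0.0082,0.0],[0,0.6,0,-0.0162,0,-0.0063,0.0],[0,0.61,0,-0.0168,0,-0.0043,0.0],[0,0.6,0,-0.0171,0,-0.0023,0.0],[0,0.6,0,-0.0174,0,-0.0003,0.0],[0,0.6,0,-0.0172,0,0.0018,0.0],[0,0.61,0,-0.0169,0,0.0039,0.0],[0,0.6,0,-0.0163,0,0.0058,0.0]]]
[[[0,0.6,0,-0.0156,0,0.0077,0.0],[0,0.6,0,-0.0147,0,0.0096,0.0],[0,0.61,0,-0.0134,0,0.0113,0.0],[0,0.6,0,-0.0121,0,0.0128,0.0],[0,0.6,0,-0.0106,0,0.0142,0.0]]]
```

```bash
python3 -m handwheel '[[[0,-1.25,0,-0.003,0,0.013,0.045],[0,-1.25,0,-0.0015,0,0.0135,0.045],[0,-1.25,0,0,0,0.0135,0.045],[0,-1.25,0,0.002,0,0.0135,0.045],[0,0,0,0.0125,0,0.022,0.03],[0,0,0,0.0125,0,0.022,0.03],[0,0,0,0,0,0,0.0],[0,0,0,0,0,0,0.0],[0,0,0,0,0,0,0.0],[0,0,0,0,0,0,0.0],[0,0,0,0,0,0,0.0]]]'
python3 -c "
from h import *
st()"
```

```text
time_s: 4.85
tcp_pos: [0.4165, -0.3048, 0.1469]
ee_rot: [[-0.852, 0.165, 0.496], [0.14, 0.986, -0.088], [-0.504, -0.005, -0.864]]
wrist_force: [-5.5, -13.1, -0.7]
gripper_width: 0.152
gripper_force: 30.1
4.85 tcp [ 0.4165 -0.3048  0.1469] A 170.66 z [ 0.496 -0.088 -0.864] F [ -5.5 -13.1  -0.7] M [-3.06  2.53 -2.28] w 0.0133 gf 30.1 q [-23.   6. -34. -18. -21. -61.]
```

```bash
python3 -m handwheel '[[[0,0.6,0,-0.01,0,-0.0145,0],[0,0.6,0,-0.012,0,-0.013,0],[0,0.6,0,-0.013,0,-0.0115,0],[0,0.6,0,-0.0145,0,-0.01,0],[0,0.6,0,-0.0155,0,-0.008,0],[0,0.6,0,-0.016,0,-0.006,0]]]'
python3 -c "
from h import *
st()"
```

```text
time_s: 5.45
tcp_pos: [0.4658, -0.3143, 0.2308]
ee_rot: [[-0.976, 0.166, 0.139], [0.163, 0.986, -0.031], [-0.142, -0.007, -0.99]]
wrist_force: [0.3, -21.3, -16.3]
gripper_width: 0.159
gripper_force: 30.0
5.45 tcp [ 0.4658 -0.3143  0.2308] A 170.53 z [ 0.139 -0.031 -0.99 ] F [  0.3 -21.3 -16.3] M [-5.95  1.22 -1.07] w 0.0139 gf 30.0 q [-18.  12. -13.  -1. -57. -81.]
```

```bash
python3 -m handwheel '[[[0,0.6,0,-0.017,-0.001,-0.004,0],[0,0.6,0,-0.017,-0.001,-0.002,0],[0,0.6,0,-0.0175,0,0,0],[0,0.6,0,-0.017,0,0.002,0],[0,0.6,0,-0.017,0,0.004,0],[0,0.6,0,-0.0165,0,0.006,0],[0,0.6,0,-0.0155,0,0.008,0],[0,0.6,0,-0.0145,0,0.0095,0],[0,0.6,0,-0.0135,0,0.0115,0],[0,0.6,0,-0.012,0,0.013,0]]]'
python3 -c "
from h import *
st();cap('scene','s2',(100,130,260,250))"
```

```text
time_s: 6.45
tcp_pos: [0.5991, -0.34, 0.169]
ee_rot: [[-0.869, 0.167, -0.466], [0.152, 0.986, 0.071], [0.471, -0.009, -0.882]]
wrist_force: [-10.3, -13.8, 0.5]
gripper_width: 0.157
gripper_force: 30.0
6.45 tcp [ 0.5991 -0.34    0.169 ] A 170.07 z [-0.466  0.071 -0.882] F [-10.3 -13.8   0.5] M [-3.3   2.01  1.7 ] w 0.0137 gf 30.0 q [ -15.   46.   29.    3. -101.  -85.]
```

View pics/s2.png

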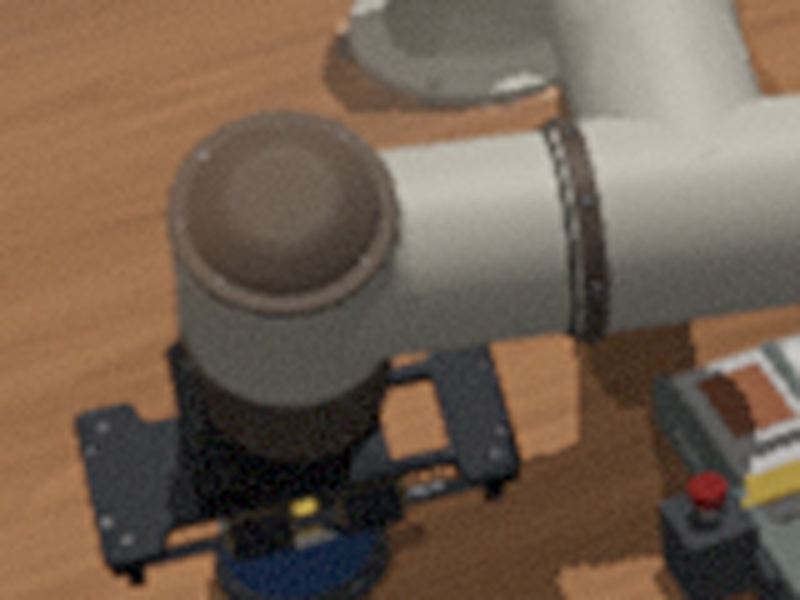

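```bash
python3 -m handwheel '[[[0,0,0,0,0,0,0.03],[0,0,0,0,0,0,0.035],[0,0,0,0,0,0,0.035],[0,0,0,0,0,-0.03,0.04],[0,0,0,0,0,-0.03,0.05]]]' >/dev/null
python3 - <<'E'
from h import *
st()
plan([([.58,-.33,.27],Rdown(150,10),.05),([.463,-.313,.25],Rdown(90),.05)])
E
```

```text
7.0 tcp [ 0.6304 -0.3387  0.2212] A 170.61 z [-0.457  0.075 -0.886] F [ 0.6  0.  -0.2] M [-0.14 -1.18 -0.02] w 0.0411 gf 0.0 q [ -14.   48.   40.    2. -110.  -85.]
[[[-0.28,-0.72,0.82,0.017,0.0001,-0.0049,0.05],[-0.28,-0.73,0.81,0.0165,-0.0012,-0.0062,0.05],[-0.28,-0.72,0.82,0.0158,-0.0024,-0.0074,0.05],[-0.28,-0.73,0.81,0.015,-0.0034,-0.0088,0.05],[-0.11,-0.19,1.25,0.0131,-0.0055,0.0048,0.05],[-0.11,-0.19,1.24,0.0123,-0.0072,0.0046,0.05],[-0.11,-0.19,1.25,0.0115,-0.0088,0.0042,0.05],[-0.1,-0.19,1.25,0.0102,-0.0102,0.0038,0.05],[-0.11,-0.19,1.25,0.0089,-0.0115,0.0036,0.05],[-0.11,-0.18,1.24,0.0073,-0.0127,0.0032,0.05],[-0.11,-0.19,1.25,0.0058,-0.0135,0.003,0.05],[-0.11,-0.19,1.25,0.0039,-0.0142,0.0028,0.05]]]
```

```bash
python3 -m handwheel '[[[-0.28,-0.72,0.82,0.017,0,-0.005,0.05],[-0.28,-0.73,0.81,0.0165,-0.001,-0.006,0.05],[-0.28,-0.72,0.82,0.016,-0.0025,-0.0075,0.05],[-0.28,-0.73,0.81,0.015,-0.0035,-0.009,0.05],[-0.11,-0.19,1.25,0.013,-0.0055,0.005,0.05],[-0.11,-0.19,1.24,0.0125,-0.007,0.0045,0.05],[-0.11,-0.19,1.25,0.0115,-0.009,0.004,0.05],[-0.1,-0.19,1.25,0.01,-0.01,0.004,0.05],[-0.11,-0.19,1.25,0.009,-0.0115,0.0035,0.05],[-0.11,-0.18,1.24,0.0075,-0.0125,0.003,0.05],[-0.11,-0.19,1.25,0.006,-0.0135,0.003,0.05],[-0.11,-0.19,1.25,0.004,-0.014,0.003,0.05]]]' >/dev/null
python3 -m handwheel '[[[0,0,0,0,0,0,0.05],[0,0,0,0,0,0,0.05]]]' >/dev/null
python3 - <<'E'
from h import *
st();cap('wrist','w2')
E
```

```text
8.4 tcp [ 0.4637 -0.3127  0.2502] A 90.12 z [ 0.003 -0.    -1.   ] F [ 0.7  0.1 -0.5] M [-0.15 -0.13  0.  ] w 0.0503 gf 0.0 q [ -17.   14.   -6.   -0.  -69. -162.]
```

View pics/w2.png

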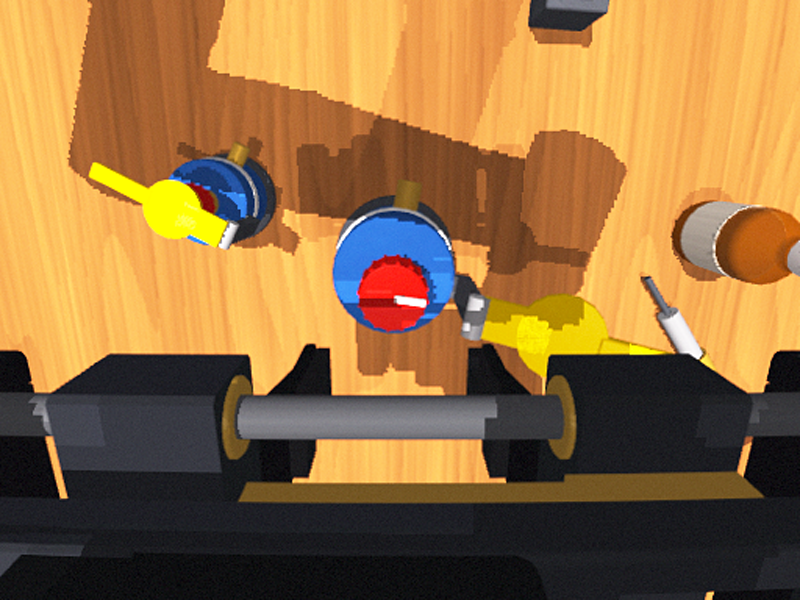

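The tab lies right back. The red cap's top is centred at (393,296), with its white mark pointing right.

```bash
python3 - <<'E'
from h import *
W=lambda u,v,z:atz('wrist',(u/1.5625-.2,v/1.5625-.2),z,'w2')
c=W(393.5,296,.147);print(c,W(359,296,.147),W(428,296,.147))
plan([([*c[:2],.16],Rdown(90),.056),([*c[:2],.120],Rdown(90),.056)])
E
```

```text
[ 0.46215161 -0.3128859   0.147     ] [ 0.44221946 -0.31291217  0.147     ] [ 0.48209156 -0.31285924  0.147     ]
[[[0.01,0,0.01,0,-0.0011,0.0449,0.056],[0.01,0,0.01,0,-0.001,0.0449,0.056],[0,0,0,0,0,0.04,0.056]]]
```

```bash
python3 -m handwheel '[[[0,0,0,0,-0.001,0.045,0.048],[0,0,0,0,-0.001,0.045,0.048],[0,0,0,0,0,0,0.048],[0,0,0,0,0,0.02,0.048],[0,0,0,0,0,0.02,0.048],[0,0,0,0,0,0,0.0],[0,0,0,0,0,0,0],[0,0,0,0,0,0,0],[0,0,0,0,0,0,0]]]'
python3 -m handwheel '[[[0,0,-1.4,0,0,-0.0002,0],[0,0,-1.4,0,0,-0.0002,0],[0,0,-1.4,0,0,-0.0002,0],[0,0,-1.4,0,0,-0.0002,0],[0,0,-1.4,0,0,-0.0002,0],[0,0,-1.4,0,0,-0.0002,0]]]' >/dev/null
python3 - <<'E'
from h import *
st()
E
```

```text
time_s: 9.35
tcp_pos: [0.4606, -0.3132, 0.1193]
ee_rot: [[0.001, 1.0, -0.0], [1.0, -0.001, 0.0], [0.0, -0.0, -1.0]]
wrist_force: [-3.5, -1.2, -1.2]
gripper_width: 0.451
gripper_force: 30.0
9.95 tcp [ 0.46   -0.3134  0.1206] A 140.66 z [-0.001  0.    -1.   ] F [-4.  -2.5 -0.6] M [-0.73  1.28 -0.01] w 0.0391 gf 30.0 q [ -18.   21.  -17.    0.  -52. -112.]
```

Smooth; I'll carry on turning (33 more rows).

```bash
python3 -m handwheel '[[[0,0,-1.4,0,0,-0.0002,0],[0,0,-1.4,0,0,-0.0002,0],[0,0,-1.4,0,0,-0.0002,0],[0,0,-1.4,0,0,-0.0002,0],[0,0,-1.4,0,0,-0.0002,0],[0,0,-1.4,0,0,-0.0002,0],[0,0,-1.4,0,0,-0.0002,0],[0,0,-1.4,0,0,-0.0002,0],[0,0,-1.4,0,0,-0.0002,0],[0,0,-1.4,0,0,-0.0002,0],[0,0,-1.4,0,0,-0.0002,0],[0,0,-1.4,0,0,-0.0002,0]]]'
python3 -m handwheel '[[[0,0,-1.4,0,0,-0.0002,0],[0,0,-1.4,0,0,-0.0002,0],[0,0,-1.4,0,0,-0.0002,0],[0,0,-1.4,0,0,-0.0002,0],[0,0,-1.4,0,0,-0.0002,0],[0,0,-1.4,0,0,-0.0002,0],[0,0,-1.4,0,0,-0.0002,0],[0,0,-1.4,0,0,-0.0002,0],[0,0,-1.4,0,0,-0.0002,0],[0,0,-1.4,0,0,-0.0002,0],[0,0,-1.4,0,0,-0.0002,0],[0,0,-1.4,0,0,-0.0002,0]]]'
python3 -m handwheel '[[[0,0,-1.4,0,0,-0.0002,0],[0,0,-1.4,0,0,-0.0002,0],[0,0,-1.4,0,0,-0.0002,0],[0,0,-1.4,0,0,-0.0002,0],[0,0,-1.4,0,0,-0.0002,0],[0,0,-1.4,0,0,-0.0002,0],[0,0,-1.4,0,0,-0.0002,0],[0,0,-1.4,0,0,-0.0002,0],[0,0,-1.4,0,0,-0.0002,0],[0,0,0,0,0,0,0]]]' 
python3 - <<'E'
from h import *
st()
E
```

```text
time_s: 11.15
tcp_pos: [0.4601, -0.3145, 0.1233]
ee_rot: [[-0.477, -0.879, -0.001], [-0.879, 0.477, -0.002], [0.002, 0.0, -1.0]]
wrist_force: [-4.9, -6.6, -1.2]
gripper_width: 0.454
gripper_force: 30.0
time_s: 12.35
tcp_pos: [0.4613, -0.3143, 0.1259]
ee_rot: [[0.953, -0.304, 0.002], [-0.304, -0.953, -0.002], [0.002, 0.001, -1.0]]
wrist_force: [-2.6, -3.7, -0.8]
gripper_width: 0.45
gripper_force: 30.0
time_s: 13.35
tcp_pos: [0.4617, -0.3123, 0.1274]
ee_rot: [[0.538, 0.843, 0.003], [0.843, -0.538, 0.002], [0.003, 0.001, -1.0]]
wrist_force: [-1.3, 4.8, 1.7]
gripper_width: 0.453
gripper_force: 30.0
13.35 tcp [ 0.4617 -0.3123  0.1274] A 57.42 z [ 0.003  0.002 -1.   ] F [-1.3  4.8  1.7] M [ 1.36  0.26 -0.4 ] w 0.0394 gf 30.0 q [-17.  21. -17.  -0. -53. 165.]
```

```bash
python3 -m handwheel '[[[0,0,0,0,0,0,0.048],[0,0,0,0,0,0,0.048],[0,0,0,0,0,0,0.048],[0,0,0,0,0,-0.04,0.048],[0,0,0,0,0,-0.04,0.048],[0,0,0,0,0,-0.04,0.048],[0,0,0,0,0,0,0]]]'
python3 - <<'E'
from h import *
st();cap('wrist','w3',(180,140,330,240),(450,300))
d=np.array([np.cos(np.radians(-2.6)),np.sin(np.radians(-2.6)),0]);l=np.array([-d[1],d[0],0]);o=np.array([.572,.023,0])
C=lambda x,y,z:o+d*x+l*y+[0,0,z]
R=Rdown(-2.6)
plan([(C(-.111,-.073,.12),R,0),(C(-.111,-.073,.05),R,0),(C(-.111,-.073,.035),R,0)])
E
```

```text
time_s: 14.05
tcp_pos: [0.4642, -0.3151, 0.2533]
ee_rot: [[0.536, 0.844, 0.013], [0.844, -0.536, -0.006], [0.001, 0.014, -1.0]]
wrist_force: [-0.5, -0.2, -0.3]
gripper_width: 0.514
gripper_force: 0.0
14.05 tcp [ 0.4642 -0.3151  0.2533] A 57.57 z [ 0.013 -0.006 -1.   ] F [-0.5 -0.2 -0.3] M [-0.15 -0.12 -0.04] w 0.0447 gf 0.0 q [-18.  14.  -6.   0. -69. 165.]
[[[0.01,-0.01,1.25,0.028,-0.0187,0.0161,0],[0.01,0,1.26,0.0254,-0.0222,0.0162,0],[0,-0.01,1.25,0.0222,-0.0253,0.0161,0],[0.01,-0.01,1.25,0.0187,-0.028,0.0162,0],[0.01,0,1.25,0.015,-0.0302,0.0161,0],[0,-0.01,1.26,0.0108,-0.0319,0.0162,0],[0.01,-0.01,1.25,0.0066,-0.033,0.0162,0],[0.01,-0.01,1.25,0.0023,-0.0336,0.0162,0],[0,0,0,0,0,0.035,0],[0,0,0,0,0,0.035,0],[0,0,0,0,0,0.015,0]]]
```

View pics/w3.png

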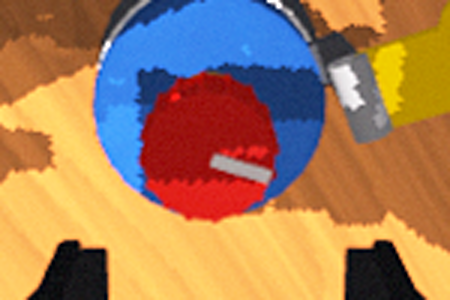

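```bash
python3 -m handwheel '[[[0,0,1.25,0.028,-0.0187,0.016,0],[0,0,1.25,0.0254,-0.022,0.016,0],[0,0,1.25,0.022,-0.0253,0.016,0],[0,0,1.25,0.0187,-0.028,0.016,0],[0,0,1.25,0.015,-0.03,0.016,0],[0,0,1.25,0.0108,-0.032,0.016,0],[0,0,1.25,0.0066,-0.033,0.016,0],[0,0,1.25,0.0023,-0.0336,0.016,0],[0,0,0,0,0,0.02,0],[0,0,0,0,0,0,0]]]'
python3 - <<'E'
from h import *
st();cap('wrist','w4')
E
```

```text
time_s: 15.1
tcp_pos: [0.4526, -0.0435, 0.0957]
ee_rot: [[0.999, -0.042, -0.007], [-0.042, -0.999, -0.001], [-0.007, 0.001, -1.0]]
wrist_force: [-0.5, -0.9, 0.3]
gripper_width: 0.005
gripper_force: 0.0
15.1 tcp [ 0.4526 -0.0435  0.0957] A -2.38 z [-0.007 -0.001 -1.   ] F [-0.5 -0.9  0.3] M [-0.07  0.03 -0.02] w 0.0005 gf 0.0 q [ 15.  14. -32.  -0. -44.  73.]
```

View pics/w4.png

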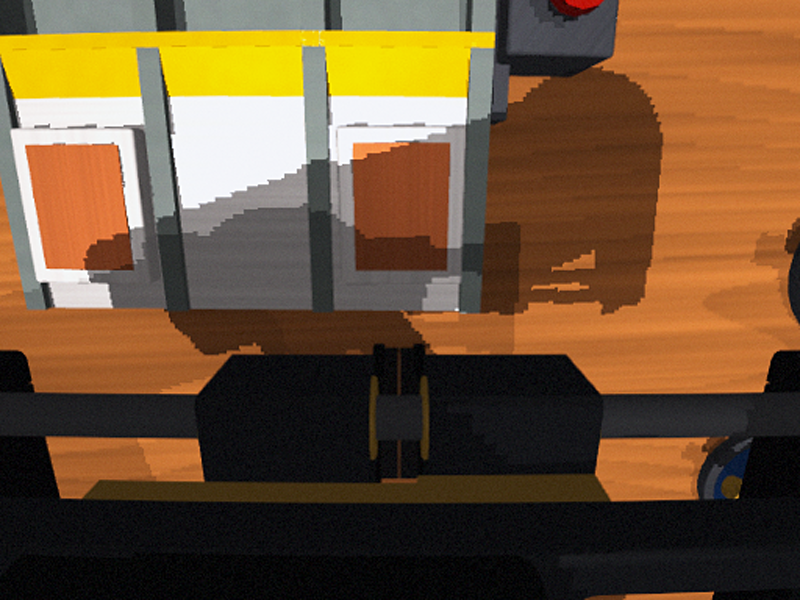

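The wrist view shows panels at (80,205) and (400,200), the deck's back edge on row 310, the yellow crest on row 38 and the pin at (578,5).

```bash
python3 - <<'E'
from h import *
np.set_printoptions(precision=4,suppress=True)
W=lambda u,v,z:atz('wrist',(u/1.5625-.2,v/1.5625-.2),z,'w4')
d=np.array([np.cos(np.radians(-2.6)),np.sin(np.radians(-2.6)),0]);l=np.array([-d[1],d[0],0]);o=np.array([.572,.023,0])
f=lambda P:(float((P-o)@d),float((P-o)@l))
for n,u,v,z in[('rail4 back R',480,311,.034),('rail3 L',313,310,.034),('rail3 R',333,310,.034),('rail4 L',461,311,.034),('crest L',155,38,.034),('crest R',495,38,.034),('copC tl',354,143,.042),('copC br',448,270,.042),('copA tl',25,145,.042),('copA br',133,269,.042)]:
    print(n,np.round(W(u,v,z),4),np.round(f(W(u,v,z)),4))
E
```

```text
rail4 back R [ 0.4554 -0.0839  0.034 ] [-0.1116 -0.112 ]
rail3 L [ 0.4593 -0.0017  0.034 ] [-0.1114 -0.0298]
rail3 R [ 0.4589 -0.0116  0.034 ] [-0.1114 -0.0397]
rail4 L [ 0.4558 -0.0745  0.034 ] [-0.1116 -0.1027]
crest L [0.5847 0.0561 0.034 ] [0.0111 0.0336]
crest R [ 0.5776 -0.09    0.034 ] [ 0.0108 -0.1127]
copC tl [ 0.5366 -0.0278  0.042 ] [-0.0331 -0.0523]
copC br [ 0.4786 -0.0676  0.042 ] [-0.0892 -0.0947]
copA tl [0.5435 0.1186 0.042 ] [-0.0328  0.0942]
copA br [0.4853 0.0796 0.042 ] [-0.0892  0.0526]
```

```bash
cat >> h.py <<'E'
d=np.array([np.cos(np.radians(-2.6)),np.sin(np.radians(-2.6)),0]);l=np.array([-d[1],d[0],0]);o=np.array([.574,.0235,0])
C=lambda x,y,z:o+d*x+l*y+np.array([0,0,z])
E
python3 - <<'E'
from h import *
R=Rdown(-2.6)
plan([(C(-.116,-.073,.06),R,0),(C(-.116,-.073,.037),R,0),(C(.008,-.073,.037),R,0,10)])
E
```

```text
[[[0.01,0.04,0.03,0.0011,0.0002,0.0371,0],[0,0,0,0,0,0.023,0],[0,0,0,0.0124,0,0,0],[0,0,0,0.0124,0,0,0],[0,0,0,0.0124,0,0,0],[0,0,0,0.0124,0,0,0],[0,0,0,0.0124,0,0,0],[0,0,0,0.0124,0,0,0],[0,0,0,0.0124,0.0001,0,0],[0,0,0,0.0124,0,0,0],[0,0,0,0.0124,0,0,0],[0,0,0,0.0124,0,0,0]]]
```

```bash
python3 -m handwheel '[[[0,0.04,0.03,0.001,0,0.036,0],[0,0,0,0,0,0.022,0],[0,0,0,0,0,0,0]]]'
python3 -m handwheel '[[[0,0,0,0.0125,0,0,0],[0,0,0,0.0125,0,0,0],[0,0,0,0.0125,0,0,0],[0,0,0,0.0125,0,0,0],[0,0,0,0.0125,0,0,0],[0,0,0,0.0125,0,0,0],[0,0,0,0.0125,0,0,0],[0,0,0,0.0125,0,0,0]]]'
python3 -m handwheel '[[[0,0,0,0.008,0,0,0],[0,0,0,0.008,0,0,0],[0,0,0,0.008,0,0,0],[0,0,0,0,0,0,0]]]'
python3 - <<'E'
from h import *
st();P=np.array(r.sense()['tcp_pos']);print((P-o)@d,(P-o)@l);cap('wrist','w5',size=(600,450))
E
```

```text
time_s: 15.45
tcp_pos: [0.4545, -0.0449, 0.0387]
ee_rot: [[0.999, -0.048, -0.001], [-0.048, -0.999, -0.001], [-0.001, 0.001, -1.0]]
wrist_force: [-0.4, 0.1, -0.1]
gripper_width: 0.01
gripper_force: 0.0
time_s: 16.25
tcp_pos: [0.558, -0.0489, 0.0435]
ee_rot: [[0.999, -0.046, 0.006], [-0.046, -0.999, 0.0], [0.006, -0.001, -1.0]]
wrist_force: [-4.0, -0.4, 5.9]
gripper_width: 0.003
gripper_force: 3.3
time_s: 16.65
tcp_pos: [0.5826, -0.0496, 0.0418]
ee_rot: [[0.999, -0.046, 0.008], [-0.046, -0.999, 0.001], [0.008, -0.001, -1.0]]
wrist_force: [0.1, -0.4, -0.6]
gripper_width: 0.008
gripper_force: 0.0
16.65 tcp [ 0.5826 -0.0496  0.0418] A -2.65 z [ 0.008  0.001 -1.   ] F [ 0.1 -0.4 -0.6] M [-0.05  0.05  0.01] w 0.0007 gf 0.0 q [ 11.  29. -18.   0. -43.  76.]
0.011900344537898112 -0.07261978158642529
```

View pics/w5.png

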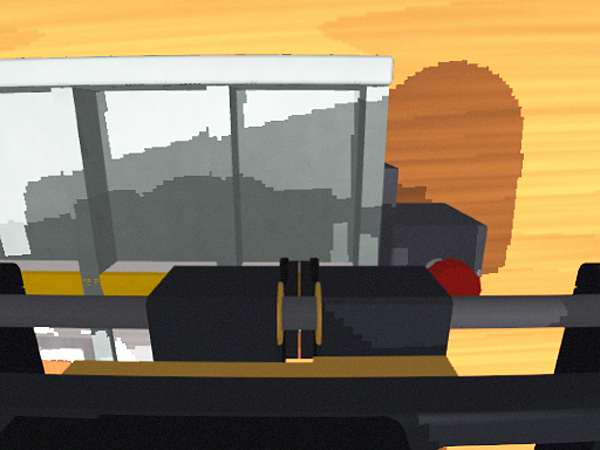

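The pocket beyond the fingers is still empty and the fingertip stands at panel-top height, so it rode over the panel. I'll back up and look.

```bash
python3 -m handwheel '[[[0,0,0,0,0,-0.04,0],[0,0,0,-0.04,0,-0.03,0],[0,0,0,-0.045,0,0,0],[0,0,0,-0.045,0,0,0],[0,0,0,0,0,0,0]]]'
python3 - <<'E'
from h import *
st();cap('wrist','w6',size=(600,450))
E
```

```text
time_s: 17.2
tcp_pos: [0.4423, -0.0444, 0.1097]
ee_rot: [[0.999, -0.047, -0.003], [-0.047, -0.999, 0.001], [-0.003, -0.001, -1.0]]
wrist_force: [0.4, 0.4, -0.4]
gripper_width: 0.007
gripper_force: 0.0
17.2 tcp [ 0.4423 -0.0444  0.1097] A -2.68 z [-0.003  0.001 -1.   ] F [ 0.4  0.4 -0.4] M [-0.04 -0.06  0.  ] w 0.0006 gf 0.0 q [ 15.  12. -33.  -0. -45.  72.]
```

View pics/w6.png

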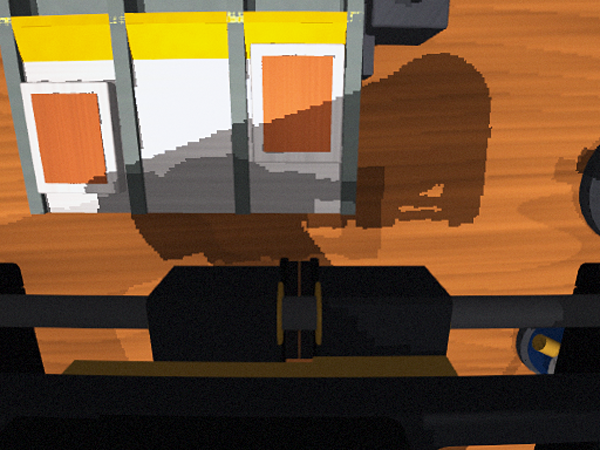

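```bash
python3 - <<'E'
from h import *
s=512/600
for u,v in[(264,152),(330,152),(264,55),(330,55)]:
    P=atz('wrist',(u*s,v*s),.043,'w6');print(round((P-o)@d,4),round((P-o)@l,4))
R=Rdown(-2.6)
plan([(C(-.085,-.073,.06),R,0),(C(-.085,-.073,.033),R,0),(C(-.045,-.073,.033),R,0,4),(C(-.03,-.073,.034),R,0,2),(C(-.01,-.073,.037),R,0,2),(C(.01,-.073,.037),R,0,2)])
E
```

```text
-0.0717 -0.052
-0.0718 -0.0937
-0.0148 -0.0534
-0.0149 -0.0926
[[[0,-0.01,0,0.0194,-0.0001,0.0254,0],[-0.01,-0.02,0,0.0195,0,0.0254,0],[0,0,0,0,0,0.027,0],[0,0,0,0.01,0,0,0],[0,0,0,0.01,0,0,0],[0,0,0,0.01,0,0,0],[0,0,0,0.01,0,0,0],[0,0,0,0.0075,0,-0.0005,0],[0,0,0,0.0075,0,-0.0005,0],[0,0,0,0.01,0,-0.0015,0],[0,0,0,0.01,0,-0.0016,0],[0,0,0,0.01,0,0,0]]]
[[[0,0,0,0.01,0,0,0]]]
```

```bash
python3 -m handwheel '[[[0,0,0,0.0165,0,0.02,0],[0,0,0,0.0165,0,0.02,0],[0,0,0,0,0,0.03,0],[0,0,0,0,0,0,0]]]'
python3 - <<'E'
from h import *
st();P=np.array(r.sense()['tcp_pos']);print((P-o)@d,(P-o)@l)
E
```

```text
time_s: 17.65
tcp_pos: [0.4886, -0.0443, 0.0423]
ee_rot: [[0.999, -0.043, 0.011], [-0.043, -0.999, 0.0], [0.011, -0.001, -1.0]]
wrist_force: [1.9, -1.3, 4.9]
gripper_width: 0.008
gripper_force: 2.6
17.65 tcp [ 0.4886 -0.0443  0.0423] A -2.46 z [ 0.011  0.    -1.   ] F [ 1.9 -1.3  4.9] M [-0.41 -0.82  0.01] w 0.0007 gf 2.6 q [ 14.  21. -32.   0. -36.  73.]
-0.08227611433686506 -0.07165233048650775
```

```bash
python3 -m handwheel '[[[0,0,0,0,0,-0.02,0],[0,0,0,-0.016,0,0,0],[0,0,0,0,0,0,0],[0,0,0,0,0,0,0],[0,0,0,0,0,0,0],[0,0,0,0,0,0,0]]]'
python3 - <<'E'
from h import *
st();P=np.array(r.sense()['tcp_pos']);print((P-o)@d,(P-o)@l)
E
```

```text
time_s: 18.25
tcp_pos: [0.4678, -0.0443, 0.0602]
ee_rot: [[0.999, -0.046, 0.004], [-0.046, -0.999, 0.0], [0.004, -0.001, -1.0]]
wrist_force: [-0.3, 0.0, 0.1]
gripper_width: 0.002
gripper_force: 0.0
18.25 tcp [ 0.4678 -0.0443  0.0602] A -2.64 z [ 0.004  0.    -1.   ] F [-0.3  0.   0.1] M [0.   0.02 0.01] w 0.0001 gf 0.0 q [ 14.  18. -33.   0. -38.  73.]
-0.10304966262947769 -0.0725725144007245
```

```bash
python3 -m handwheel '[[[0,0,0,0.003,0,0.028,0],[0,0,0,0,0,0,0],[0,0,0,0,0,0,0],[0,0,0,0.007,0,0,0],[0,0,0,0.007,0,0,0],[0,0,0,0.007,0,0,0],[0,0,0,0.007,0,0,0],[0,0,0,0.007,0,0,0],[0,0,0,0,0,0,0]]]'
python3 - <<'E'
from h import *
st();P=np.array(r.sense()['tcp_pos']);print((P-o)@d,(P-o)@l)
E
```

```text
time_s: 19.15
tcp_pos: [0.5068, -0.046, 0.0328]
ee_rot: [[0.999, -0.046, 0.006], [-0.046, -0.999, 0.001], [0.006, -0.001, -1.0]]
wrist_force: [0.0, 0.4, -0.3]
gripper_width: 0.006
gripper_force: 0.0
19.15 tcp [ 0.5068 -0.046   0.0328] A -2.64 z [ 0.006  0.001 -1.   ] F [ 0.   0.4 -0.3] M [-0.04  0.07 -0.01] w 0.0005 gf 0.0 q [ 13.  24. -29.   0. -36.  74.]
-0.06394855926272573 -0.07245438051047244
```

```bash
python3 -m handwheel '[[[0,0,0,0.008,0,0,0],[0,0,0,0.008,0,0,0],[0,0,0,0.008,0,0,0],[0,0,0,0.008,0,-0.0005,0],[0,0,0,0.008,0,-0.0015,0],[0,0,0,0.008,0,-0.0015,0],[0,0,0,0,0,0,0],[0,0,0,0,0,0,0]]]'
python3 -m handwheel '[[[0,0,0,0.007,0,0,0],[0,0,0,0.007,0,0,0],[0,0,0,0.007,0,0,0],[0,0,0,0.006,0,0,0],[0,0,0,0,0,0,0],[0,0,0,0,0,0,0],[0,0,0,0,0,0,0]]]'
python3 - <<'E'
from h import *
st();P=np.array(r.sense()['tcp_pos']);print((P-o)@d,(P-o)@l);cap('wrist','w7',(170,30,370,230),(400,400))
E
```

```text
time_s: 19.95
tcp_pos: [0.5535, -0.0483, 0.0364]
ee_rot: [[0.999, -0.046, 0.005], [-0.046, -0.999, 0.001], [0.005, -0.001, -1.0]]
wrist_force: [0.5, 0.4, 0.3]
gripper_width: 0.004
gripper_force: 0.0
time_s: 20.65
tcp_pos: [0.5798, -0.0495, 0.0364]
ee_rot: [[0.999, -0.046, 0.004], [-0.046, -0.999, 0.001], [0.004, -0.001, -1.0]]
wrist_force: [-0.9, 0.5, 0.5]
gripper_width: 0.005
gripper_force: 0.0
20.65 tcp [ 0.5798 -0.0495  0.0364] A -2.64 z [ 0.004  0.001 -1.   ] F [-0.9  0.5  0.5] M [ 0.03  0.03 -0.07] w 0.0005 gf 0.0 q [ 11.  29. -19.   0. -42.  76.]
0.009154578591100093 -0.0726944887588131
```

View pics/w7.png

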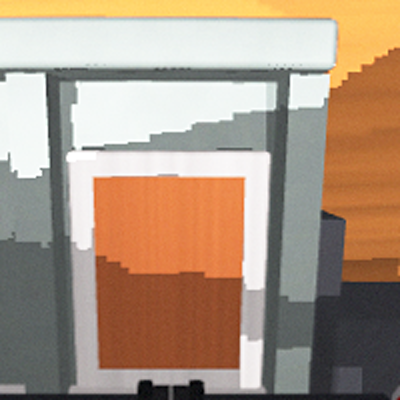

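```bash
python3 - <<'E'
from h import *
for u,v in[(94,177),(245,177),(98,369),(241,369),(68,152),(271,152)]:
    P=atz('wrist',(170+u/2-.25,30+v/2-.25),.026,'w7');print(round((P-o)@d,4),round((P-o)@l,4))
E
```

```text
0.0767 -0.0516
0.0767 -0.0936
0.0202 -0.051
0.0202 -0.0941
0.0834 -0.0447
0.0834 -0.1005
```

Flat in the pocket: its centre is at x = 48 mm and the copper face keeps its true size at the seated height. Next is panel a, the same way.

```bash
python3 -m handwheel '[[[0,0,0,0,0,-0.04,0],[0,0,0,-0.03,-0.036,0,0],[0,0,0,-0.03,-0.036,0,0],[0,0,0,-0.03,-0.036,0,0],[0,0,0,-0.032,-0.036,0,0],[0,0,0,0,0,0,0],[0,0,0,0,0,0,0],[0,0,0,0,0,0,0],[0,0,0,0,0,0.022,0],[0,0,0,0,0,0,0],[0,0,0,0,0,0,0]]]'
python3 - <<'E'
from h import *
st();P=np.array(r.sense()['tcp_pos']);print((P-o)@d,(P-o)@l)
E
```

```text
time_s: 21.8
tcp_pos: [0.4652, 0.0989, 0.0538]
ee_rot: [[0.999, -0.048, 0.003], [-0.048, -0.999, -0.0], [0.003, 0.0, -1.0]]
wrist_force: [0.6, -0.2, -0.4]
gripper_width: 0.006
gripper_force: 0.0
21.8 tcp [0.4652 0.0989 0.0538] A -2.75 z [ 0.003 -0.    -1.   ] F [ 0.6 -0.2 -0.4] M [-0.04 -0.06 -0.01] w 0.0006 gf 0.0 q [ 32.  19. -33.   0. -38.  55.]
-0.11214000534243394 0.0703451674827106
```

```bash
python3 -m handwheel '[[[0,0,0,-0.001,-0.001,0.0215,0],[0,0,0,0,0,0,0],[0,0,0,0,0,0,0],[0,0,0,0.008,0,0,0],[0,0,0,0.008,0,0,0],[0,0,0,0.008,0,0,0],[0,0,0,0.008,0,0,0],[0,0,0,0.008,0,0,0],[0,0,0,0,0,0,0],[0,0,0,0,0,0,0]]]'
python3 - <<'E'
from h import *
st();P=np.array(r.sense()['tcp_pos']);print((P-o)@d,(P-o)@l)
E
```

```text
time_s: 22.8
tcp_pos: [0.5044, 0.0992, 0.0327]
ee_rot: [[0.999, -0.046, 0.005], [-0.046, -0.999, 0.001], [0.005, -0.001, -1.0]]
wrist_force: [-0.7, -0.4, 0.2]
gripper_width: 0.003
gripper_force: 0.0
22.8 tcp [0.5044 0.0992 0.0327] A -2.65 z [ 0.005  0.001 -1.   ] F [-0.7 -0.4  0.2] M [-0.11  0.06  0.01] w 0.0002 gf 0.0 q [ 29.  24. -29.   0. -37.  58.]
-0.07299269191834737 0.07248191427194065
```

```bash
python3 -m handwheel '[[[0,0,0,0.009,0,0,0],[0,0,0,0.008,0,0,0],[0,0,0,0.008,0,0,0],[0,0,0,0.008,0,0,0],[0,0,0,0.008,0,-0.0005,0],[0,0,0,0.008,0,-0.0015,0],[0,0,0,0.008,0,-0.0015,0],[0,0,0,0,0,0,0],[0,0,0,0,0,0,0]]]'
python3 -m handwheel '[[[0,0,0,0.007,0,0,0],[0,0,0,0.007,0,0,0],[0,0,0,0.007,0,0,0],[0,0,0,0.006,0,0,0],[0,0,0,0,0,0,0],[0,0,0,0,0,0,0],[0,0,0,0,0,0,0]]]'
python3 - <<'E'
from h import *
st();P=np.array(r.sense()['tcp_pos']);print((P-o)@d,(P-o)@l);cap('wrist','w8',(110,30,410,230),(600,400))
E
```

```text
time_s: 23.7
tcp_pos: [0.5612, 0.0965, 0.0365]
ee_rot: [[0.999, -0.046, 0.005], [-0.046, -0.999, 0.001], [0.005, -0.001, -1.0]]
wrist_force: [-0.2, -0.2, 0.1]
gripper_width: 0.002
gripper_force: 0.0
time_s: 24.4
tcp_pos: [0.5876, 0.0952, 0.0365]
ee_rot: [[0.999, -0.046, 0.004], [-0.046, -0.999, 0.001], [0.004, -0.001, -1.0]]
wrist_force: [-1.5, 0.4, -0.5]
gripper_width: 0.008
gripper_force: 0.0
24.4 tcp [0.5876 0.0952 0.0365] A -2.64 z [ 0.004  0.001 -1.   ] F [-1.5  0.4 -0.5] M [-0.02 -0.02  0.01] w 0.0007 gf 0.0 q [ 25.  30. -17.   0. -43.  62.]
0.010288040441711803 0.07226320227369401
```

View pics/w8.png

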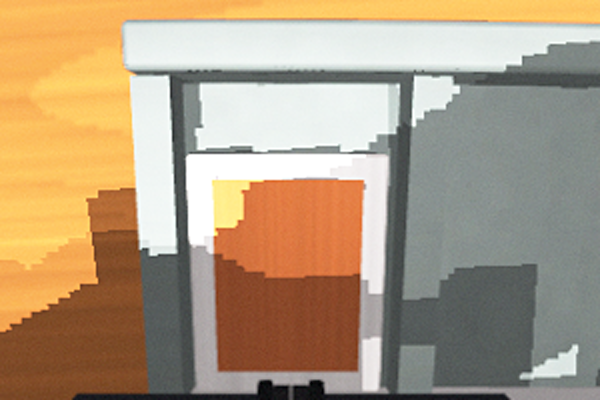

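Panel a also lies flat in its pocket (same size and place as c), so both are seated. Now I'll move over the mallet.

```bash
python3 - <<'E'
from h import *
P=np.array(r.sense()['tcp_pos'])
plan([(P+[0,0,.10],Rdown(-2.6),0),([.41,.294,.17],Rdown(2),.06)])
E
```

```text
[[[0,-0.01,0,0.0001,0,-0.0333,0],[0,-0.01,0,0.0001,-0.0001,-0.0334,0],[-0.01,-0.02,-0.01,0.0001,0,-0.0333,0],[0,0,-0.13,-0.0311,-0.0318,-0.0056,0.06],[0,0,-0.12,-0.0306,-0.0321,-0.0055,0.06],[0,0,-0.13,-0.0302,-0.0326,-0.0056,0.06],[0,0,-0.13,-0.0297,-0.033,-0.0056,0.06],[0,0,-0.13,-0.0294,-0.0333,-0.0056,0.06],[0,0,-0.12,-0.0288,-0.0338,-0.0055,0.06]]]
```

```bash
python3 -m handwheel '[[[0,0,0,0,0,-0.033,0],[0,0,0,0,0,-0.033,0],[0,0,0,0,0,-0.033,0],[0,0,-0.13,-0.031,-0.032,-0.0055,0.06],[0,0,-0.13,-0.0305,-0.032,-0.0055,0.06],[0,0,-0.13,-0.03,-0.0325,-0.0055,0.06],[0,0,-0.13,-0.03,-0.033,-0.0055,0.06],[0,0,-0.13,-0.0295,-0.0335,-0.0055,0.06],[0,0,-0.13,-0.029,-0.034,-0.0055,0.06],[0,0,0,0,0,0,0.06],[0,0,0,0,0,0,0.06],[0,0,0,0,0,0,0.06]]]' >/dev/null
python3 - <<'E'
from h import *
st();cap('wrist','w9')
E
```

```text
25.65 tcp [0.4096 0.2938 0.1679] A 2.01 z [ 0.004  0.    -1.   ] F [ 0.3  0.  -0.6] M [-0.05 -0.02  0.01] w 0.0587 gf 0.0 q [ 54.  13. -21.   0. -56.  38.]
```

View pics/w9.png

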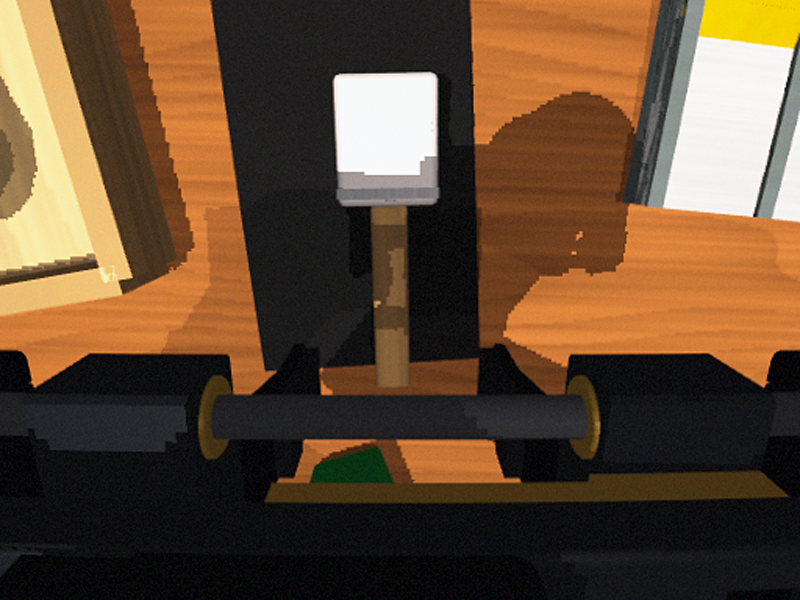

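The head's top face runs from (333,73) to (438,188); the handle runs from (390,207) to (392,387). The green one is behind at (355,465).

```bash
python3 - <<'E'
from h import *
np.set_printoptions(precision=4,suppress=True)
W=lambda u,v,z:atz('wrist',(u/1.5625-.2,v/1.5625-.2),z,'w9')
for u,v,z in[(333,73,.06),(438,73,.06),(337,188,.06),(438,188,.06),(390,210,.043),(392.5,385,.043),(212,0,.004),(472,0,.004),(265,370,.004),(479,358,.004)]:print((u,v),W(u,v,z))
E
```

```text
(333, 73) [0.5301 0.3324 0.06  ]
(438, 73) [0.532  0.2773 0.06  ]
(337, 188) [0.4707 0.33   0.06  ]
(438, 188) [0.4727 0.274  0.06  ]
(390, 210) [0.4582 0.3005 0.043 ]
(392.5, 385) [0.3444 0.2954 0.043 ]
(212, 0) [0.5802 0.4152 0.004 ]
(472, 0) [0.5849 0.2547 0.004 ]
(265, 370) [0.3342 0.3904 0.004 ]
(479, 358) [0.3495 0.2323 0.004 ]
```

```bash
python3 - <<'E'
from h import *
R=Rdown(2.5)
plan([([.444,.3002,.07],R,.06),([.444,.3002,.014],R,.05)])
E
```

```text
[[[0,-0.01,-0.03,0.0113,-0.0018,0.0326,0.06],[0,-0.01,-0.03,0.0114,-0.0019,0.0326,0.06],[0,-0.02,-0.03,0.0113,-0.0017,0.0326,0.06],[0,0,0,0,0,0.028,0.05],[0,0,0,0.0001,0,0.028,0.05]]]
```

```bash
python3 -m handwheel '[[[0,-0.01,-0.03,0.0115,-0.002,0.0325,0.06],[0,-0.01,-0.03,0.0115,-0.002,0.0325,0.06],[0,-0.01,-0.03,0.0115,-0.002,0.0325,0.06],[0,0,0,0,0,0.028,0.05],[0,0,0,0,0,0.028,0.05],[0,0,0,0,0,0,0.05],[0,0,0,0,0,0,0.05],[0,0,0,0,0,0,0],[0,0,0,0,0,0,0],[0,0,0,0,0,0,0],[0,0,0,0,0,0,0]]]'
python3 - <<'E'
from h import *
st()
E
```

```text
time_s: 26.8
tcp_pos: [0.4444, 0.3022, 0.0155]
ee_rot: [[0.999, 0.045, 0.002], [0.045, -0.999, 0.002], [0.002, -0.002, -1.0]]
wrist_force: [0.4, -0.6, -0.2]
gripper_width: 0.294
gripper_force: 0.0
26.8 tcp [0.4444 0.3022 0.0155] A 2.59 z [ 0.002  0.002 -1.   ] F [ 0.4 -0.6 -0.2] M [ 0.   -0.01 -0.04] w 0.0256 gf 0.0 q [ 52.  28. -26.   0. -36.  41.]
```

```bash
python3 -m handwheel '[[[0,0,0,0,0,0,0],[0,0,0,0,0,0,0],[0,0,0,0,0,-0.005,0],[0,0,0,0,0,-0.02,0],[0,0,0,0,0,-0.03,0],[0,0,0,0,0,-0.03,0],[0,0,0,0,0,-0.01,0],[0,0,0,0,0,0,0],[0,0,0,0,0,0,0]]]'
python3 - <<'E'
from h import *
st();s=r.sense()
pin=C(.020,-.137,0);print(pin)
# keep A ~ tool -> handle along x_t ; head centre 52 mm ahead of grip; pin 15 mm behind head centre
A=0;R=Rdown(A);t=pin-R[:,0]*.037;print(t)
plan([([t[0]-.03,t[1]+.15,.14],R,0),([*t[:2],.12],R,0)],step=.04)
E
```

```text
time_s: 27.7
tcp_pos: [0.443, 0.3009, 0.108]
ee_rot: [[0.999, 0.044, -0.002], [0.044, -0.999, -0.001], [-0.002, 0.001, -1.0]]
wrist_force: [0.6, -0.1, -3.6]
gripper_width: 0.253
gripper_force: 30.0
27.7 tcp [0.443  0.3009 0.108 ] A 2.54 z [-0.002 -0.001 -1.   ] F [ 0.6 -0.1 -3.6] M [-0.06  0.13 -0.02] w 0.022 gf 30.0 q [ 52.  20. -21.  -0. -49.  41.]
[ 0.58776468 -0.11426623  0.        ]
[ 0.55076468 -0.11426623  0.        ]
[[[0,0,0.06,0.0094,0.0383,-0.0045,0],[0,0,0.06,0.0097,0.0383,-0.0046,0],[0.01,0.01,0.06,0.0098,0.0382,-0.0045,0],[0,0,0.06,0.0102,0.0382,-0.0046,0],[0,0,0.06,0.0103,0.0381,-0.0046,0],[0,0,0.06,0.0107,0.038,-0.0045,0],[0,0,0.06,0.0108,0.038,-0.0046,0],[0,0,0,0.0075,0.0375,0.005,0],[0,0,0,0.0075,0.0375,0.005,0],[0,0,0,0.0075,0.0375,0.005,0],[0,0,0,0.0075,0.0375,0.005,0]]]
```

```bash
python3 -m handwheel '[[[0,0,0.06,0.005,0.02,-0.0045,0],[0,0,0.06,0.009,0.038,-0.0045,0],[0,0,0.06,0.01,0.038,-0.0045,0],[0,0,0.06,0.01,0.038,-0.0045,0],[0,0,0.06,0.0105,0.038,-0.0045,0],[0,0,0.06,0.0105,0.038,-0.0045,0],[0,0,0.06,0.011,0.038,-0.0045,0],[0,0,0,0.0125,0.038,0,0],[0,0,0,0.0075,0.0375,0.005,0],[0,0,0,0.0075,0.0375,0.005,0],[0,0,0,0.0075,0.0375,0.005,0],[0,0,0,0.0065,0.019,0.005,0]]]' >/dev/null
python3 -m handwheel '[[[0,0,0,0,0,0,0],[0,0,0,0,0,0,0],[0,0,0,0,0,0,0]]]' >/dev/null
python3 - <<'E'
from h import *
st();P=np.array(r.sense()['tcp_pos']);R=np.array(r.sense()['ee_rot']);pin=C(.02,-.137,.072)
print('pin from tool (tool axes)',R.T@(pin-P));cap('wrist','w10')
Q=P-R[:,2]*.0165
hd=Q+R[:,0]*.052;print('expected head front top edge px',proj('wrist',[hd+R[:,0]*.035+R[:,1]*s*.028-R[:,2]*.028 for s in(-1,1)],'w10')*1.5625, proj('wrist',[pin],'w10')*1.5625)
E
```

```text
29.2 tcp [ 0.5572 -0.1133  0.12  ] A 0.1 z [-0.001  0.001 -1.   ] F [-0.4  0.6 -2.8] M [0.02 0.13 0.06] w 0.0216 gf 30.0 q [  5.  22. -16.  -0. -52.  85.]
pin from tool (tool axes) [0.03059007 0.00106603 0.04798696]
expected head front top edge px [[278.29782544 109.84621745]
 [516.90543033 109.90017793]] [[400.3675578  265.08326249]]
```

```bash
python3 -m handwheel '[[[0,0,0,-0.0065,0.001,0.015,0],[0,0,0,0,0,0.015,0],[0,0,0,0,0,0,0],[0,0,0,0,0,0.004,0],[0,0,0,0,0,0.004,0],[0,0,0,0,0,0,0]]]'
python3 -m handwheel '[[[0,0,0,0,0,0.004,0],[0,0,0,0,0,0.004,0],[0,0,0,0,0,0.003,0],[0,0,0,0,0,0,0]]]'
python3 -m handwheel '[[[0,0,0,0,0,0.002,0],[0,0,0,0,0,0.001,0],[0,0,0,0,0,0,0]]]'
```

```text
time_s: 29.85
tcp_pos: [0.5517, -0.1147, 0.0831]
ee_rot: [[1.0, 0.001, 0.002], [0.001, -1.0, 0.001], [0.002, -0.001, -1.0]]
wrist_force: [0.4, -0.4, -2.5]
gripper_width: 0.248
gripper_force: 30.0
time_s: 30.25
tcp_pos: [0.552, -0.1149, 0.072]
ee_rot: [[1.0, 0.001, 0.002], [0.001, -1.0, 0.001], [0.002, -0.001, -1.0]]
wrist_force: [-0.1, 1.3, -0.4]
gripper_width: 0.248
gripper_force: 30.0
time_s: 30.55
tcp_pos: [0.552, -0.1149, 0.0692]
ee_rot: [[1.0, 0.001, 0.002], [0.001, -1.0, 0.001], [0.002, -0.001, -1.0]]
wrist_force: [-0.4, 1.1, 2.5]
gripper_width: 0.249
gripper_force: 30.0
```

The pin is moving at about 5 N. I'll press on until the force shows the stop.

```bash
python3 -m handwheel '[[[0,0,0,0,0,0.002,0],[0,0,0,0,0,0.001,0],[0,0,0,0,0,0,0]]]'
python3 -m handwheel '[[[0,0,0,0,0,0.002,0],[0,0,0,0,0,0.001,0],[0,0,0,0,0,0,0]]]'; python3 -c "
from h import *
st()"
```

```text
time_s: 30.85
tcp_pos: [0.5515, -0.1152, 0.0683]
ee_rot: [[1.0, 0.002, 0.002], [0.002, -1.0, -0.0], [0.002, 0.0, -1.0]]
wrist_force: [-5.2, 2.3, 13.8]
gripper_width: 0.245
gripper_force: 30.0
time_s: 31.15
tcp_pos: [0.5501, -0.1153, 0.0652]
ee_rot: [[1.0, 0.002, -0.001], [0.002, -1.0, -0.0], [-0.001, 0.0, -1.0]]
wrist_force: [-8.5, 3.3, 16.4]
gripper_width: 0.254
gripper_force: 30.0
31.15 tcp [ 0.5501 -0.1153  0.0652] A 0.1 z [-0.001 -0.    -1.   ] F [-8.5  3.3 16.4] M [0.84 2.13 0.04] w 0.0221 gf 30.0 q [  5.  25. -20.   0. -45.  85.]
```

```bash
python3 -m handwheel '[[[0,0,0,0,0,-0.01,0],[0,0,0,0,0,-0.025,0],[0,0,0,0,0,-0.035,0],[0,0,0,-0.005,-0.02,-0.005,0],[0,0,0,-0.0075,-0.038,0,0],[0,0,0,-0.0075,-0.038,0,0],[0,0,0,-0.0075,-0.038,0,0],[0,0,0,-0.0075,-0.038,0,0],[0,0,-0.06,-0.0105,-0.038,0,0],[0,0,-0.06,-0.0105,-0.038,0,0],[0,0,-0.06,-0.0105,-0.038,0,0],[0,0,-0.06,-0.0105,-0.038,0,0]]]'>/dev/null
python3 -m handwheel '[[[0,0,-0.06,-0.0105,-0.038,0,0],[0,0,-0.06,-0.0105,-0.038,0,0],[0,0,-0.06,-0.005,-0.02,0,0],[0,0,0,0,0,0,0],[0,0,0,0,0,0,0],[0,0,0,0,0,0,0]]]' >/dev/null
python3 - <<'E'
from h import *
st()
plan([([.446,.304,.06],Rdown(2.5),0),([.446,.304,.018],Rdown(2.5),0,3)],step=.03)
E
```

```text
32.95 tcp [0.4435 0.3024 0.1375] A 2.51 z [-0.    -0.001 -1.   ] F [ 0.5 -0.2 -3.5] M [-0.09  0.1  -0.06] w 0.022 gf 30.0 q [ 52.  18. -19.   0. -53.  41.]
[[[0,0,0,0.0009,-0.0005,0.0258,0],[0,0,0,0.0009,-0.0005,0.0259,0],[0.01,0,0,0.0008,-0.0005,0.0258,0],[0,0,0,0,0,0.014,0],[0,0,0,0,0,0.014,0],[0,0,0,0,0,0.014,0]]]
```

```bash
python3 -m handwheel '[[[0,0,0,0.001,0,0.026,0],[0,0,0,0.001,0,0.026,0],[0,0,0,0.001,0,0.026,0],[0,0,0,0,0,0.014,0],[0,0,0,0,0,0.014,0],[0,0,0,0,0,0.009,0],[0,0,0,0,0,0.003,0],[0,0,0,0,0,0,0],[0,0,0,0,0,0,0]]]'; python3 -c "
from h import *
st()"
```

```text
time_s: 33.85
tcp_pos: [0.4473, 0.3041, 0.0208]
ee_rot: [[0.999, 0.045, 0.002], [0.045, -0.999, 0.002], [0.002, -0.001, -1.0]]
wrist_force: [-0.2, -0.1, -1.7]
gripper_width: 0.252
gripper_force: 30.0
33.85 tcp [0.4473 0.3041 0.0208] A 2.57 z [ 0.002  0.002 -1.   ] F [-0.2 -0.1 -1.7] M [-0.08  0.07 -0.02] w 0.0219 gf 30.0 q [ 51.  27. -25.   0. -37.  41.]
```

```bash
python3 -m handwheel '[[[0,0,0,0,0,0.002,0],[0,0,0,0,0,0.002,0],[0,0,0,0,0,0,0],[0,0,0,0,0,0,0.03],[0,0,0,0,0,0,0.045],[0,0,0,0,0,0,0.05],[0,0,0,0,0,0,0.05],[0,0,0,0,0,-0.01,0.055],[0,0,0,0,0,-0.03,0.06],[0,0,0,0,0,-0.04,0.06],[0,0,0,-0.01,0,-0.04,0.06],[0,0,0,-0.02,0,-0.04,0.06]]]' 
python3 -m handwheel '[[[0,0,0,0.01,0.045,-0.02,0.06],[0,0,0,0.01,0.045,-0.02,0.06],[0,0,0,0.01,0.045,-0.02,0.06],[0,0,0,0,0,0,0.06],[0,0,0,0,0,0,0.06],[0,0,0,0,0,0,0.06]]]' 
python3 - <<'E'
from h import *
st()
im=cams.capture('scene')[:,:,::-1].copy();
s=r.sense();w=cams.capture('wrist')[:,:,::-1]
a=cv2.resize(im[150:260,130:420],(800,303),interpolation=cv2.INTER_CUBIC)
b=cv2.resize(w,(395,296));c=cv2.resize(im[215:260,220:300],(400,225),interpolation=cv2.INTER_CUBIC)
o=np.zeros((600,800,3),np.uint8);o[:303]=a;o[303:599,:395]=b;o[303:528,400:]=c
cv2.imwrite('pics/fin.png',o)
E
```

```text
time_s: 35.05
tcp_pos: [0.417, 0.3024, 0.1784]
ee_rot: [[0.999, 0.044, 0.002], [0.044, -0.999, 0.001], [0.002, -0.001, -1.0]]
wrist_force: [-0.2, 1.4, 0.4]
gripper_width: 0.685
gripper_force: 0.0
time_s: 35.65
tcp_pos: [0.452, 0.1698, 0.2356]
ee_rot: [[0.999, 0.045, 0.001], [0.045, -0.999, 0.001], [0.001, -0.001, -1.0]]
wrist_force: [-0.1, 0.7, 0.3]
gripper_width: 0.686
gripper_force: 0.0
35.65 tcp [0.452  0.1698 0.2356] A 2.6 z [ 0.001  0.001 -1.   ] F [-0.1  0.7  0.3] M [0.01 0.01 0.06] w 0.0597 gf 0.0 q [ 40.   7. -18.  -0. -65.  53.]
```

View pics/fin.png

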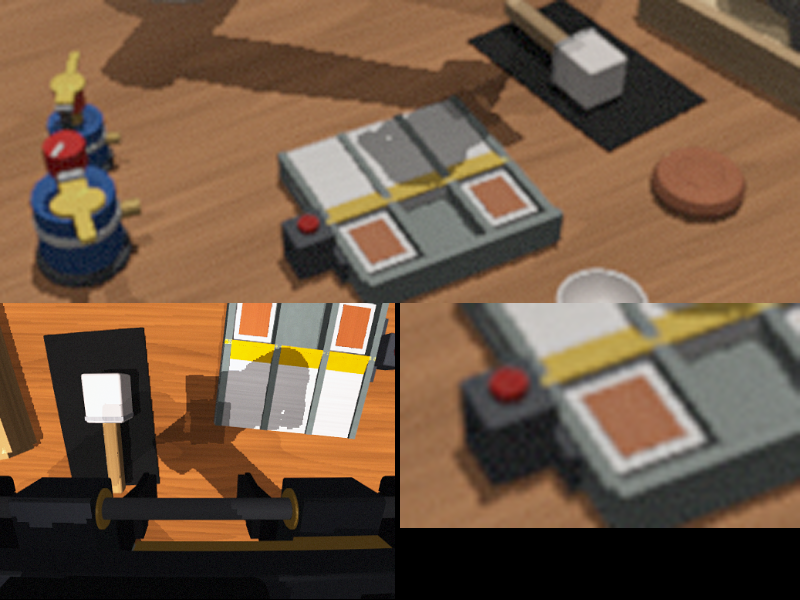

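The tab is back and the cap stands raised. Both panels are in their pockets, the pin head (508,383) sits on its block, and the mallet lies flat on the mat. I'll hand the job in.

```bash
python3 -c "
from station import r
print(r.finish_job())"
```

```text
the job is handed in; nothing more can be done
None
```

I handed the job in at about 36 s: the tab is thrown back, the cap is unscrewed, both panels on the deck are flat in their pockets, the pin is driven down with the mallet, and the mallet is back on its mat; `finish_job` gave no verdict.

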